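# Tighten the cam clamp with a ring spanner in short strokes

## Task

Take the ring spanner from its wooden rest, set it over the hexagon nut of the cam clamp and turn the nut clockwise (seen from above) until it comes to its stop and the jaw holds the board against the fence; the two cheeks allow only a short swing, so lift the spanner off and reseat it for each stroke. Turn the nut only with the spanner, not with the gripper, then lay the spanner flat on both blocks of its rest and let go. Leave the other things on the bench where they are.

Things in the scene. Friction and masses are not known exactly. Their poses are not given: they have to be found in the camera images.
- clamp: Shop-made cam clamp, fixed to the bench: plywood base 270 x 200 x 18 mm (x from -105 to +165 mm) carrying nut, wooden jaw and wooden fence. Origin under the base on the nut's vertical axis; z up, x points from the nut to jaw and fence. The spanner's handle works on the -x side, between two cheeks: its middle line can swing 42 deg either side of the clamp's -x direction.
- cheek_a (a point): Top of the cheek on the clamp's -y side. Cheeks: upright wooden walls 16 mm thick, tops 92 mm above the bench, running radially from 46 to 100 mm from the nut's axis; this point is the middle of the top. The handle's edge meets them at 42 deg of swing. Fingers holding the handle more than 115 mm from the nut's axis pass clear of both.
- cheek_b (a point): The same point on the cheek on the clamp's +y side.
- jaw_face (a point): Middle of the moving jaw's face that pushes the board (jaw 22 x 130 x 34 mm, sliding along the clamp's x, top 54 mm above the bench). Closed, it is at x = 60 mm in the clamp's frame.
- fence_face (a point): Middle of the fixed fence's face, at x = 130.6 mm in the clamp's frame; fence top 58 mm above the bench.
- nut (a point): Steel hexagon nut, 36 mm across flats, sides 9 mm high, chamfered above to 29 mm across at 16 mm, stud end (to 21 mm). This point is on its axis on top of its round flange (48 mm wide), 60 mm above the bench; z up, x square to one of the six flats. Turning takes about 0.3 N m; it stays where left and does not rise. At its stop a flat faces 25 deg clockwise (from above) of the clamp's -x.
- spindle (a joint): Turn of nut, flange and cam (spiral steel disc under the flange, 26 to 38 mm radius, which moves the jaw 4.5 mm per rad) in rad, growing clockwise seen from above (tightening); 2.6 is the hard stop, where the jaw is closed. Starts between 0.5 and 1.1, so it must turn 86 to 120 deg.
- spanner: Loose flat steel ring spanner, 0.28 kg, 14 mm thick. Origin at the ring's centre on the underside; z up, x along the handle away from the ring. Hexagonal through hole 39 mm across flats (3 mm over the nut: about 10 deg free turn each way), ring outside 53 mm across flats; two hole flats are square to the handle, so it fits every 60 deg. Handle 16 mm wide, ends at x = 196 mm. Starts on the rest.
- spanner_ring (a point): Centre of the spanner's ring, at half its thickness.
- spanner_handle (a point): Point on the middle line of the spanner's handle, 125 mm from the ring's centre, at half the thickness.
- rest: Fixed wooden spanner rest: plank 240 x 50 x 12 mm with two blocks, 50 and 40 mm along x, 62 mm wide, tops 38 mm above the bench, centred at x = -95 and +92 mm. Origin under the middle of the plank, x along it. The spanner lies flat across both blocks, ring at about x = -95 mm, handle towards +x; between the blocks fingers fit beside the handle, down to the plank.
- rest_top (a point): Point above the middle of the rest, at the height of the block tops.
- board: Loose pine board 70 x 150 x 24 mm lying on the clamp's base between jaw and fence, long side along the clamp's y. Origin at the centre of its underside. It starts 4 to 6 mm short of the fence; the jaw (34 mm high) pushes it there as the nut is tightened. Clamped, its origin is at x = 95 mm in the clamp's frame.
- square: Bystander: loose try square with wooden stock, lying flat, 147 x 100 mm.
- pencil: Bystander: loose wooden pencil, 150 x 8 mm.
- tape_measure: Bystander: loose tape measure, 70 x 36 x 58 mm.
- glue: Bystander: loose glue bottle, 60 mm diameter, 170 mm tall.
- mallet: Bystander: loose hammer with a wooden handle, lying flat.
- offcut: Bystander: loose wooden offcut, 160 x 70 x 38 mm.
- screw_jar: Bystander: loose jar of screws, 72 mm diameter, 85 mm tall.
- pencil_cup: Bystander: loose steel cup, 80 mm diameter, 100 mm tall.
Things that resemble listed ones, but are neither listed nor needed, are in the scene too. Leave any red look-alike of the spanner alone.

How it is judged:
By the outcome, as a careful person would: the job done as asked, in the order asked, and still so for the second after the job is handed in, with the robot touching nothing.
It also fails if it takes over 72 s, if anything falls off the work surface, if the arm or the gripper's body presses on something with over 40 N, if the wrist force passes 120 N, or if a joint passes its speed limit or range.

## Robot

A 6-joint arm with a two-finger parallel gripper is mounted at the origin on the work surface. World frame = base frame: x ahead of the robot, y to its left, z up, the work surface at z = 0. Lengths are in m, angles in degrees, forces in N, time in s.
With the tool pointing down it reaches from about 0.35 to 0.875 m from the base axis. Payload 4.2 kg.
Tool frame: the origin (TCP) lies on the mounting face of the last link; the fingertips stand 182 mm ahead of it and the grasp point (between the pads) lies 164 mm ahead of it (manip.grip_depth is the distance from the TCP to the grasp point, in m); z points along the fingers, y is the direction in which the jaws open and shut (so a half turn about z gives the same grasp; the last joint's range is limited). The gripper opens to 87 mm and grips with 3 to 60 N. Pads are 19 mm wide; open, the fingers measure 117 mm over their backs; the gripper's body (75 mm by 190 mm) begins 51 mm behind the grasp point.
Start: joints at [83.171, 22.042, 0.453, 0, -68.411, -14.817], TCP at [0.231, 0.581, 0.405] pointing down, gripper open.
Joint ranges: [-179.83, 179.83], [-69.29, 118.12], [-61.27, 80.66], [-181.25, 117.63], [-171.15, -9.14], [-177.46, 177.46]. Speed limits (degrees/s): [159.86, 159.86, 180, 180, 180, 180].

## Interface

Orientations are given as [roll, pitch, yaw] about the fixed x, y, z axes, in that order (R = Rz(yaw) Ry(pitch) Rx(roll)).
In Python, from station import get_obs, vision, close_job, manip gives the robot as it stands.
- The arm moves only by the shell command python3 -m creep 'ROWS'. ROWS is JSON, a list that holds one entry, the list of rows, each a list of 5 numbers: the opening, from -1 (shut) to 1 (fully open), then the shift along the tool's x, y, z in m, then the turn about the tool's z in degrees. A call has exactly 8 rows; each row is the pose to reach, as a shift and turn from the pose commanded when the call began, along the tool's axes at that moment; what a row does not reach only later rows make up. A row lasts 1/10 s, in which the tool goes at most 50 mm and 8.59 degrees, less where a joint would pass 70% of its speed; a pose out of reach is approached as far as the arm can. A call with a gripper value outside its range is refused whole. The fingers move at their own pace and stop on an object; the grip force is fixed at half the most. Time passes only in rows, so rows that repeat a pose let the fingers close, or fill a call up. It gives the time, the measured TCP pose, the force and the opening at its end, in the units of the state.
- get_obs(): the state, without advancing time (a new reading comes with each control period).
- vision.camera(name): name is "scene" or "top" or "wrist"; returns a dict with "image" (420x560x3 uint8, red, green, blue), "fx", "fy", "cx", "cy" (pixels), "R" (3x3) and "t" (3): a world point X has camera coordinates R X + t. Camera axes: x right, y down, z forward; pixel columns grow to the right and rows downward; lengths in m; the calibration is good to about 2 mm. A picture is of the moment at which its call begins. There is no depth.
- close_job(): hands the job in, once; it reports no verdict.
The state is a dict: "time_s": time; "qpos": joint angles; "qd": joint speeds; "joint_torque": joint torques, N m; "position": TCP position; "tool_rot": TCP orientation; "force": force on the tool from outside, world axes, zero at the start; "torque": the same for the moment, N m; "gripper_width": finger opening in m.
Only numpy, scipy, OpenCV 4.12 (cv2) and the standard library are available. Lean on these libraries where they do the work, as an engineer would, in place of code of your own. Each camera call takes 0.05 s, during which the arm holds its last target. There are 200 camera calls.

## Working session

There is one attempt and no reset: what is moved stays moved. The work goes in short steps, Python scripts to look and compute and a shell command to move; the robot and the scene stay as the last step left them, time stands still between calls to the robot, and variables do not carry over. Pictures are saved under pics/ and viewed, about 8 in all and at most 12, crops included, and the job is handed in when it is done.

```bash
ls; mkdir -p pics; python3 - <<'E'
from station import get_obs, vision, manip
import cv2,numpy as np
print(get_obs())
for n in ("scene","top"):
    c=vision.camera(n); cv2.imwrite(f"pics/{n}0.png",c["image"][:,:,::-1]); np.savez(f"pics/{n}0.npz",**c)
    print(n,c["fx"],c["fy"],c["cx"],c["cy"],np.round(c["R"],3).tolist(),np.round(c["t"],3))
E
```

```text
pics
{'time_s': 0.0, 'qpos': array([ 8.31717083e+01,  2.20928291e+01,  3.79626502e-01, -3.03374383e-02,
       -6.84118362e+01, -1.48169802e+01]), 'qd': array([-0.10226937, -0.03669182, -0.05475126,  0.00652109, -0.02877001,
       -0.08343135]), 'joint_torque': array([ 8.67250801e-04, -3.90669358e+01,  1.87409180e+01,  4.21982422e+00,
        1.10166435e-02, -1.93548854e-04]), 'position': array([0.23042185, 0.58075679, 0.40363284]), 'tool_rot': array([ 1.79871909e+02, -4.72941902e-03, -2.16564595e+01]), 'force': array([-1.36730093, -0.13845283, -1.02812028]), 'torque': array([ 0.0335382 ,  0.00618152, -0.00338063]), 'gripper_width': 0.08705925835617866}
scene 472.50327153282234 472.50327153282234 283.99831256126674 208.51580259835083 [[-0.625, 0.78, 0.022], [0.493, 0.417, -0.764], [-0.605, -0.466, -0.645]] [ 0.3   -0.168  1.6  ]
top 530.3549547127667 530.3549547127667 276.42178347237234 207.9727519879526 [[0.028, -1.0, 0.014], [-0.99, -0.029, -0.14], [0.14, -0.01, -0.99]] [-0.038  0.489  1.388]
```

View pics/top0.png

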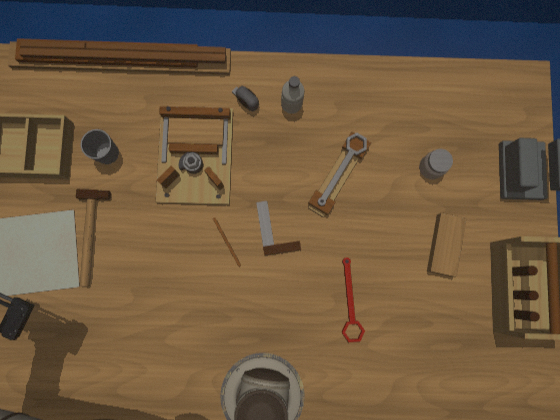

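View pics/scene0.png

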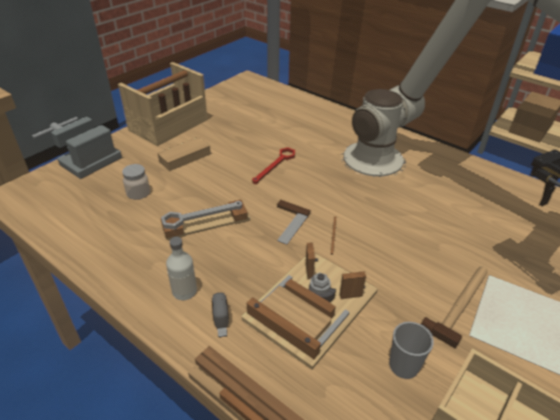

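The grey spanner on the wooden rest (top view: ring (357,145), handle end (322,203)) fits the description. The red one at (350,300) is the look-alike and lies on the bare bench. The nut is at about (191,160). I'll confirm with enlarged crops.

```bash
cat > h.py <<'E'
import numpy as np,cv2
from station import get_obs,vision,manip
def w(c,u,v,z):
    R,t=np.array(c["R"]),np.array(c["t"]); d=R.T@np.array([(u-c["cx"])/c["fx"],(v-c["cy"])/c["fy"],1]); o=-R.T@t
    return o+d*(z-o[2])/d[2]
def px(c,X):
    p=np.array(c["R"])@np.array(X)+c["t"]; return np.array([c["cx"]+c["fx"]*p[0]/p[2],c["cy"]+c["fy"]*p[1]/p[2]])
E
python3 - <<'E'
from h import *
c=np.load("pics/top0.npz"); i=c["image"][:,:,::-1]
a=cv2.resize(i[100:210,145:245],None,fx=4,fy=4,interpolation=2); b=cv2.resize(i[120:230,295:395],None,fx=4,fy=4,interpolation=2)
o=np.hstack([a,b]); o=np.clip(o*1.6,0,255)
for k in range(0,800,40): o[::4,k]=(0,255,255)
for k in range(0,440,40): o[k,::4]=(0,255,255)
cv2.imwrite("pics/crop0.png",o)
E
```

```text
[ WARN:0@0.160] global loadsave.cpp:1063 imwrite_ Unsupported depth image for selected encoder is fallbacked to CV_8U.
```

View pics/crop0.png

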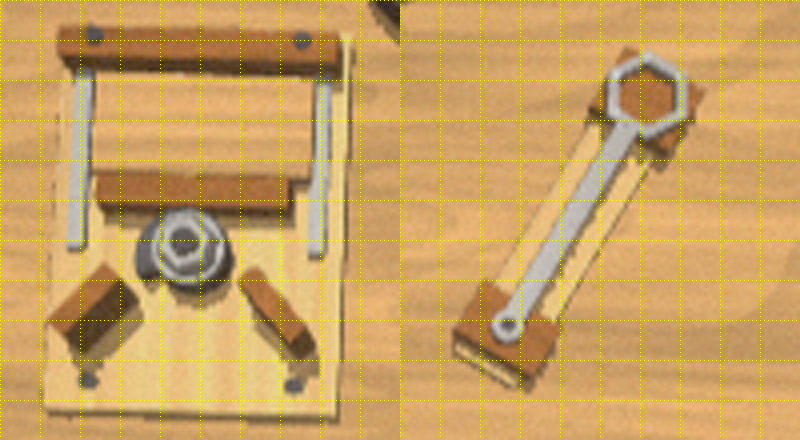

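Left crop: clamp, nut stud at (185,243), cheeks below, jaw (195,190), fence on top. Right crop: grey spanner on its rest, ring (648,95), handle end (508,325). This is the right one; red one excluded.

```bash
cat >> h.py <<'E'
def to(pts):
    "pts: [(grasp x,y,z, yaw)] -> shift/turn rows from present pose"
    o=get_obs(); p=o["position"]; a=np.radians(o["tool_rot"][2]); c,s=np.cos(a),np.sin(a)
    for x,y,z,yaw in pts:
        d=np.array([x,y,z+manip.grip_depth])-p
        print(np.round([c*d[0]+s*d[1], s*d[0]-c*d[1], -d[2]],4), round((np.degrees(a)-yaw+180)%360-180,1))
def st():
    o=get_obs(); print(round(o["time_s"],2),"grasp",(o["position"]-[0,0,manip.grip_depth]).round(4),"rot",o["tool_rot"].round(2),"F",o["force"].round(1),"T",o["torque"].round(2),"w",round(o["gripper_width"],4))
E
python3 -m creep '[[[1,0.3,0.3,0.05,4],[1,0.35,0.35,0.06,8.3],[1,0.4,0.4,0.08,8.3],[1,0.58,0.577,0.1,8.3],[1,0.58,0.577,0.1,8.3],[1,0.58,0.577,0.1,8.3],[1,0.58,0.577,0.1,8.3],[1,0.58,0.577,0.1,8.3]]]'
python3 -c "
from h import *
to([(.5586,-.1714,.14,-30)]);st()"
```

```text
time_s: 0.9
position: [0.3887, 0.2148, 0.3554]
tool_rot: [180.0, 0.0, -29.9]
force: [0.3, 0.5, -0.1]
gripper_width: 0.0869
[0.3398 0.25   0.0519] 0.1
0.9 grasp [0.3887 0.2148 0.1919] rot [180.     0.   -29.91] F [ 0.3  0.5 -0.1] T [ 0.1  -0.11  0.04] w 0.0869
```

```bash
python3 - <<'E'
from h import *
c=vision.camera("wrist"); print(px(c,[.603,.205,.069]), -np.array(c["R"]).T@c["t"], np.array(c["R"]).round(2).tolist())
c=vision.camera("top"); 
E
python3 -m creep '[[[1,0.34,0.25,0.05,0],[1,0.34,0.25,0.05,0],[1,0.34,0.25,0.05,0],[1,0.34,0.25,0.05,0],[1,0.34,0.25,0.05,0],[1,0.34,0.25,0.05,0],[1,0.34,0.25,0.05,0],[1,0.34,0.25,0.05,0]]]'
python3 - <<'E'
from h import *
to([(.5586,-.1714,.14,-30)]);st()
c=vision.camera("wrist"); np.savez("pics/w1.npz",**c); cv2.imwrite("pics/w1.png",c["image"][:,:,::-1])
for P in ([.6695,-.2354,.052],[.5586,-.1714,.052],[.5095,-.1432,.052]): print(px(c,P).round(1))
E
```

```text
[126.74173712 -81.4859414 ] [0.45841227 0.1752136  0.33495065] [[-0.5, -0.87, 0.0], [-0.83, 0.48, 0.29], [-0.25, 0.14, -0.96]]
time_s: 1.8
position: [0.5493, -0.1483, 0.3081]
tool_rot: [180.0, 0.0, -29.9]
force: [1.3, 1.1, 0.1]
gripper_width: 0.0871
[0.0196 0.0153 0.0046] 0.1
1.8 grasp [ 0.5493 -0.1483  0.1446] rot [ 1.800e+02  1.000e-02 -2.991e+01] F [1.3 1.1 0.1] T [ 0.11 -0.11 -0.  ] w 0.0871
[309.7 -19.3]
[305.4 193.6]
[304.1 268.3]
```

View pics/w1.png

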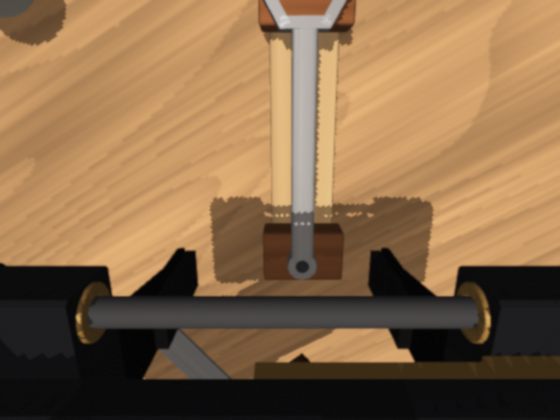

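Wrist view: handle eye at (302,267), handle running up at col ≈303 to the ring at the top; it agrees with the estimate within about 1 mm. Descend and grip.

```bash

python3 -m creep '[[[1,0.0196,0.015,0.03,0],[1,0.0196,0.0145,0.07,0],[1,0.0196,0.0145,0.1,0],[1,0.0196,0.0145,0.1,0],[-1,0.0196,0.0145,0.1,0],[-1,0.0196,0.0145,0.1,0],[-1,0.0196,0.0145,0.1,0],[-1,0.0196,0.0145,0.1,0]]]'
python3 -m creep '[[[-1,0,0,0,0],[-1,0,0,0,0],[-1,0,0,-0.02,0],[-1,0,0,-0.06,0],[-1,0,0,-0.1,0],[-1,0,0,-0.1,0],[-1,0,0,-0.1,0],[-1,0,0,-0.1,0]]]'
python3 - <<'E'
from h import *
st()
c=vision.camera("wrist"); np.savez("pics/w2.npz",**c); cv2.imwrite("pics/w2.png",c["image"][:,:,::-1])
E
```

```text
time_s: 2.65
position: [0.5586, -0.169, 0.2102]
tool_rot: [-179.9, -0.2, -29.9]
force: [1.1, 0.9, 0.0]
gripper_width: 0.0631
time_s: 3.45
position: [0.5576, -0.1692, 0.3076]
tool_rot: [180.0, 0.1, -30.0]
force: [-0.5, 0.0, -0.9]
gripper_width: 0.0025
3.45 grasp [ 0.5576 -0.1692  0.1441] rot [ 1.7997e+02  1.1000e-01 -2.9970e+01] F [-0.5  0.  -0.9] T [0.06 0.04 0.02] w 0.0025
```

View pics/w2.png

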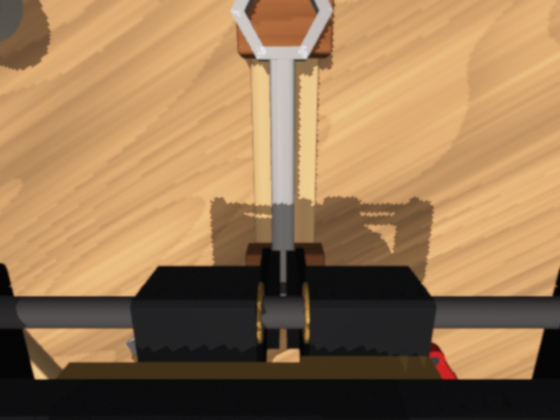

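The fingers had not closed before the lift (width 2.5 mm); the picture shows the spanner still on its rest, centred on the fingers (col 283). Retry, allowing more closing time.

```bash

python3 -m creep '[[[0,0,0,0,0],[0,0,0,0,0],[0,0,0,0,0],[0,0,0,0,0],[0,0.001,0.002,0.03,0],[0,0.001,0.002,0.07,0],[0,0.001,0.002,0.099,0],[0,0.001,0.002,0.099,0]]]'
python3 -m creep '[[[-1,0,0,0,0],[-1,0,0,0,0],[-1,0,0,0,0],[-1,0,0,0,0],[-1,0,0,0,0],[-1,0,0,0,0],[-1,0,0,0,0],[-1,0,0,0,0]]]'
python3 -c "
from h import *
st()"
```

```text
time_s: 4.3
position: [0.5563, -0.1714, 0.2054]
tool_rot: [179.8, 0.5, -30.0]
force: [-0.7, 0.7, -0.3]
gripper_width: 0.0428
time_s: 5.1
position: [0.5586, -0.1713, 0.2109]
tool_rot: [-180.0, -0.1, -29.9]
force: [-1.0, 1.5, 6.4]
gripper_width: 0.0158
5.1 grasp [ 0.5586 -0.1713  0.0474] rot [-1.7996e+02 -1.3000e-01 -2.9880e+01] F [-1.   1.5  6.4] T [0.56 0.12 0.16] w 0.0158
```

```bash

python3 -m creep '[[[-1,0,0,-0.02,0],[-1,0,0,-0.05,0],[-1,0,0,-0.09,0],[-1,0,0,-0.12,0],[-1,0,0,-0.12,0],[-1,0,0,-0.12,0],[-1,0,0,-0.12,0],[-1,0,0,-0.12,0]]]'
python3 - <<'E'
from h import *
st(); to([(.5,.145,.165,0)])
c=vision.camera("wrist"); np.savez("pics/w3.npz",**c)
c2=vision.camera("scene"); cv2.imwrite("pics/s3.png",np.hstack([c["image"][:,140:420],cv2.resize(c2["image"][120:260,130:300],(510,420))])[:,:,::-1])
E
```

```text
time_s: 5.9
position: [0.5575, -0.1714, 0.3273]
tool_rot: [179.9, 0.3, -30.0]
force: [-1.0, 0.5, -3.3]
gripper_width: 0.0155
5.9 grasp [ 0.5575 -0.1714  0.1638] rot [179.89   0.25 -29.97] F [-1.   0.5 -3.3] T [0.07 0.1  0.  ] w 0.0155
[-0.2078 -0.2454 -0.0012] -30.0
```

View pics/s3.png

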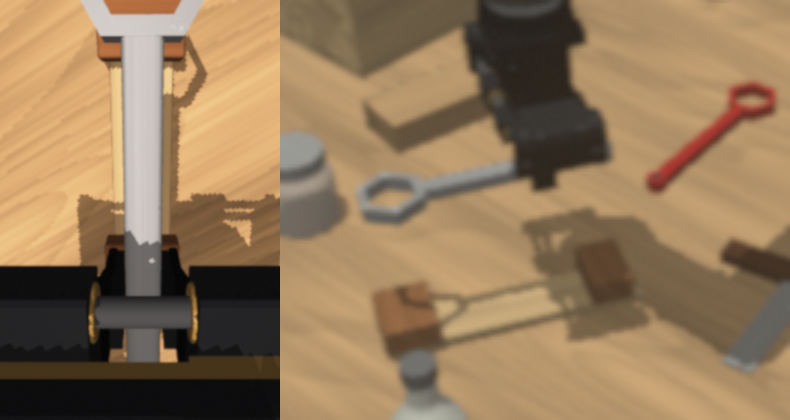

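Spanner is held and lifted (weight shows in Fz). Carry to beside the clamp and look at the nut.

```bash

python3 -m creep '[[[-1,-0.03,-0.03,0,-4],[-1,-0.06,-0.07,0,-9],[-1,-0.09,-0.11,0,-14],[-1,-0.12,-0.145,0,-19],[-1,-0.15,-0.18,0,-24],[-1,-0.18,-0.215,0,-28],[-1,-0.208,-0.245,0,-30],[-1,-0.208,-0.245,0,-30]]]'
python3 - <<'E'
from h import *
c=np.load("pics/w3.npz"); g=np.array([.5575,-.1714,.1638+.007]); d=np.array([np.cos(np.radians(-30)),np.sin(np.radians(-30)),0])
for r in (101.5,108.5): print("nodroop",px(c,g+d*r/1e3), "3deg",px(c,g+d*r/1e3-[0,0,r/1e3*.052]))
st()
c=vision.camera("wrist"); np.savez("pics/w4.npz",**c); cv2.imwrite("pics/w4.png",c["image"][:,:,::-1])
print(px(c,[.603,.205,.06]),px(c,[.603,.205,.081]))
E
```

```text
time_s: 6.8
position: [0.4995, 0.1488, 0.3294]
tool_rot: [-180.0, -0.0, 0.4]
force: [0.6, -0.5, -3.2]
gripper_width: 0.0156
nodroop [283.00892434  35.74489588] 3deg [282.95962796  38.27681691]
nodroop [283.00802955  13.30939953] 3deg [282.95465436  17.00810489]
6.8 grasp [0.4995 0.1488 0.1659] rot [-1.7995e+02 -4.0000e-02  4.4000e-01] F [ 0.6 -0.5 -3.2] T [-0.09  0.11  0.02] w 0.0156
[198.97165958  64.49099809] [190.98910192  60.92476039]
```

View pics/w4.png

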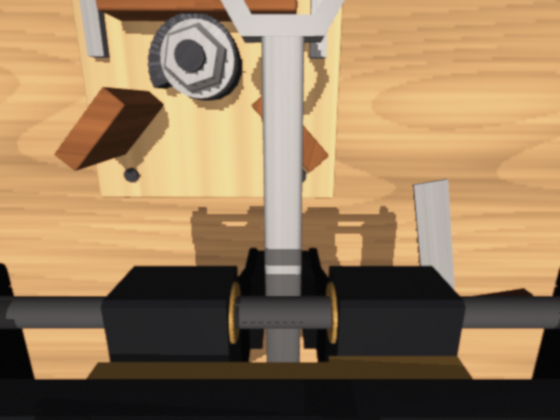

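Nut's stud end at (190,55), flange around (195,57); the ring hangs level right of it. Rectify the nut's plane to read its angle.

```bash
cat >> h.py <<'E'
def rect(c,x0,y0,z,half=.035,s=8):
    "overhead view of plane z: image up=+x world, left=+y; s px/mm"
    n=int(2*half*1000*s); W=[(x0+half,y0+half),(x0+half,y0-half),(x0-half,y0-half),(x0-half,y0+half)]
    src=np.float32([px(c,[a,b,z]) for a,b in W]); dst=np.float32([[0,0],[n,0],[n,n],[0,n]])
    return np.ascontiguousarray(cv2.warpPerspective(c["image"],cv2.getPerspectiveTransform(src,dst),(n,n),flags=cv2.INTER_CUBIC)[:,:,::-1])
E
python3 - <<'E'
from h import *
c=np.load("pics/w4.npz"); n=560
a=rect(c,.603,.205,.069,s=8)
for k in range(0,n,40): a[::8,k]=(0,255,255);a[k,::8]=(0,255,255)
cv2.imwrite("pics/n4.png",a)
E
```

```text
(no output)
```

View pics/n4.png

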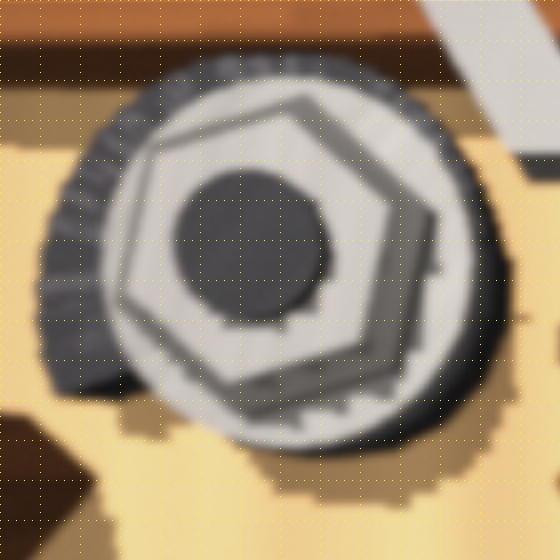

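Flats read at 17.4° mod 60 (i.e. one at 197° world), so about 102° remain: two strokes. Compute the nut centre and the approach.

```bash
python3 - <<'E'
from h import *
c=np.load("pics/w4.npz")
def q(u,v,z): p=px(c,[.603+(280-v)/8e3,.205+(280-u)/8e3,.069]); return w(c,*p,z).round(4)
print("flange",q(288,262,.06),"top",q(261.5,248.5,.076),"stud",q(253,246,.081))
E

```

```text
flange [0.6062 0.206  0.06  ] top [0.6061 0.2056 0.076 ] stud [0.6059 0.2054 0.081 ]
```

```bash
python3 -c "
from h import *
to([(.483,.1673,.125,17.4),(.483,.1673,.109,17.4)])"

```

```text
[-0.0165 -0.0204  0.0407] -17.1
[-0.0165 -0.0204  0.0567] -17.1
```

```bash

python3 -m creep '[[[-1,-0.008,-0.01,0,-6],[-1,-0.0165,-0.0204,0,-12],[-1,-0.0165,-0.0204,0.01,-17.1],[-1,-0.0165,-0.0204,0.03,-17.1],[-1,-0.0165,-0.0204,0.05,-17.1],[-1,-0.0165,-0.0204,0.056,-17.1],[-1,-0.0165,-0.0204,0.056,-17.1],[-1,-0.0165,-0.0204,0.056,-17.1]]]'
python3 - <<'E'
from h import *
st(); to([(.483,.1673,.109,17.4)])
c=vision.camera("wrist"); np.savez("pics/w5.npz",**c)
d=vision.camera("top"); np.savez("pics/t5.npz",**d)
a=cv2.resize(c["image"][:150,140:420],None,fx=1.4,fy=1.4); b=cv2.resize(d["image"][110:215,141:243],None,fx=4,fy=4,interpolation=2)
h=max(a.shape[0],b.shape[0]); f=lambda i:cv2.copyMakeBorder(i,0,h-i.shape[0],0,0,0)
cv2.imwrite("pics/c5.png",np.hstack([f(a),f(b)])[:,:,::-1])
E
```

```text
time_s: 7.65
position: [0.4842, 0.1649, 0.2742]
tool_rot: [180.0, -0.1, 17.1]
force: [0.4, 0.4, -1.8]
gripper_width: 0.0156
7.65 grasp [0.4842 0.1649 0.1107] rot [ 1.800e+02 -7.000e-02  1.713e+01] F [ 0.4  0.4 -1.8] T [-0.06  0.11 -0.02] w 0.0156
[-0.0004 -0.0027  0.0017] -0.3
```

View pics/c5.png

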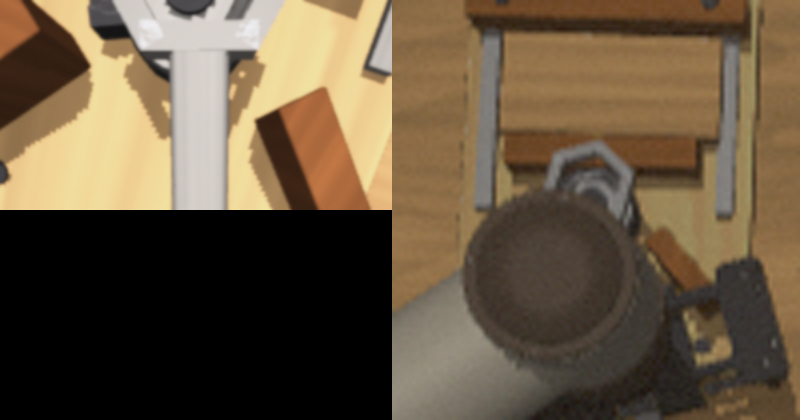

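```bash
python3 - <<'E'
from h import *
c=np.load("pics/w5.npz"); d=np.load("pics/t5.npz"); o=get_obs(); p=o["position"]; a=np.radians(o["tool_rot"][2]); x=np.array([np.cos(a),np.sin(a),0])
f=lambda u:(((u-[140,0])*1.4).round(0),)
for N in ([.605,.2055],[.603,.205],[.606,.2058]):
    N=np.array(N+[.081]); print("stud near edge (r6.. 9)",[f(px(c,N-x*r))[0] for r in (0,.008,.010)], "top",((px(d,N)-[141,110])*4+[392,0]).round(0))
R=p-[0,0,.164]+x*.1278; R[2]+=.005
print("ring near outer",f(px(c,R-x*.0265)),"near hole",f(px(c,R-x*.0195)),"top",((px(d,R)-[141,110])*4+[392,0]).round(0),R)
E
```

```text
stud near edge (r6.. 9) [array([190., -17.]), array([190.,  13.]), array([190.,  20.])] top [590. 197.]
stud near edge (r6.. 9) [array([190.,  -9.]), array([190.,  20.]), array([190.,  27.])] top [591. 200.]
stud near edge (r6.. 9) [array([190., -21.]), array([190.,   9.]), array([190.,  16.])] top [590. 196.]
ring near outer (array([200.,  58.]),) near hole (array([200.,  28.]),) top [586. 183.] [0.60618406 0.20276568 0.11560571]
```

The ring sits ahead of the nut with ~3 mm lateral error (stud col 190 vs handle col 200 in the crop); correct and lower.

```bash

python3 -m creep '[[[-1,0.0005,-0.003,0,0],[-1,0.0005,-0.003,0.008,0],[-1,0.0005,-0.003,0.018,0],[-1,0.0005,-0.003,0.026,0],[-1,0.0005,-0.003,0.032,0],[-1,0.0005,-0.003,0.038,0],[-1,0.0005,-0.003,0.041,0],[-1,0.0005,-0.003,0.041,0]]]'
python3 - <<'E'
from h import *
st()
E
```

```text
time_s: 8.55
position: [0.4832, 0.1681, 0.2325]
tool_rot: [180.0, 0.0, 17.2]
force: [-1.4, -0.6, 0.2]
gripper_width: 0.0154
8.55 grasp [0.4832 0.1681 0.069 ] rot [1.7999e+02 2.0000e-02 1.7170e+01] F [-1.4 -0.6  0.2] T [-0.13  0.27 -0.02] w 0.0154
```

```bash

python3 -m creep '[[[-1,0.0003,-0.0078,0,3.5],[-1,0.001,-0.0157,0,7],[-1,0.0022,-0.0234,0,10.5],[-1,0.0038,-0.0311,0,14],[-1,0.006,-0.0386,0,17.5],[-1,0.0085,-0.0461,0,21],[-1,0.0117,-0.0534,0,24.5],[-1,0.015,-0.0603,0,28]]]'
python3 - <<'E'
from h import *
st()
N=np.array([.606,.2057]); 
to([(*(N-.128*np.array([np.cos(np.radians(y)),np.sin(np.radians(y))])),.069,y) for y in (-9.7,-36)])
E
```

```text
time_s: 9.35
position: [0.4791, 0.23, 0.2327]
tool_rot: [179.9, 0.1, -11.0]
force: [-3.0, -0.0, -0.7]
gripper_width: 0.0156
9.35 grasp [0.4791 0.23   0.0692] rot [ 1.7991e+02  9.0000e-02 -1.0970e+01] F [-3.  -0.  -0.7] T [-0.14  0.74  0.21] w 0.0156
[0.0013 0.0026 0.0002] -1.3
[ 0.0133 -0.0544  0.0002] 25.0
```

```bash

python3 -m creep '[[[-1,0.0003,-0.0078,0,3.5],[-1,0.001,-0.0157,0,7],[-1,0.0022,-0.0234,0,10.5],[-1,0.0038,-0.0311,0,14],[-1,0.006,-0.0386,0,17.5],[-1,0.0085,-0.0461,0,21],[-1,0.012,-0.0543,0,25],[-1,0.012,-0.0543,0,25]]]'
python3 - <<'E'
from h import *
st()
E
```

```text
time_s: 10.15
position: [0.5015, 0.2821, 0.2326]
tool_rot: [-180.0, 0.1, -35.9]
force: [-4.7, 2.0, -0.0]
gripper_width: 0.0157
10.15 grasp [0.5015 0.2821 0.0691] rot [-1.800e+02  5.000e-02 -3.587e+01] F [-4.7  2.  -0. ] T [ 0.64  1.22 -0.13] w 0.0157
```

```bash

python3 -m creep '[[[-1,0.0002,0.0056,0,-2.5],[-1,0.0005,0.0112,0,-5],[-1,0.0005,0.0112,-0.01,-5],[-1,0.0005,0.0112,-0.02,-5],[-1,0.0005,0.0112,-0.035,-5],[-1,0.0005,0.0112,-0.048,-5],[-1,0.0005,0.0112,-0.048,-5],[-1,0.0005,0.0112,-0.048,-5]]]'
python3 -m creep '[[[-1,0.0012,0.0178,0,-8],[-1,0.005,0.0353,0,-16],[-1,0.0111,0.0521,0,-24],[-1,0.0194,0.0678,0,-32],[-1,0.03,0.0823,0,-40],[-1,0.0423,0.0951,0,-48],[-1,0.0564,0.1061,0,-56],[-1,0.0719,0.115,0,-64]]]'
python3 - <<'E'
from h import *
st()
N=np.array([.6055,.2063]); y=33
to([(*(N-.128*np.array([np.cos(np.radians(y)),np.sin(np.radians(y))])),.117,y)])
c=vision.camera("wrist"); np.savez("pics/w6.npz",**c)
d=vision.camera("top"); np.savez("pics/t6.npz",**d)
a=cv2.resize(c["image"][:150,140:420],None,fx=1.4,fy=1.4); b=cv2.resize(d["image"][110:215,141:243],None,fx=4,fy=4,interpolation=2)
h=max(a.shape[0],b.shape[0]); f=lambda i:cv2.copyMakeBorder(i,0,h-i.shape[0],0,0,0)
cv2.imwrite("pics/c6.png",np.hstack([f(a),f(b)])[:,:,::-1])
E
```

```text
time_s: 10.95
position: [0.4956, 0.2717, 0.281]
tool_rot: [-179.9, 0.0, -30.9]
force: [0.3, 0.5, -3.6]
gripper_width: 0.0159
time_s: 11.75
position: [0.498, 0.1352, 0.2798]
tool_rot: [-180.0, 0.1, 33.5]
force: [-0.2, -0.3, -2.8]
gripper_width: 0.0156
11.75 grasp [0.498  0.1352 0.1163] rot [-1.7999e+02  1.5000e-01  3.3480e+01] F [-0.2 -0.3 -2.8] T [-0.1   0.09  0.02] w 0.0156
[ 0.0009 -0.0011 -0.0007] 0.5
```

View pics/c6.png

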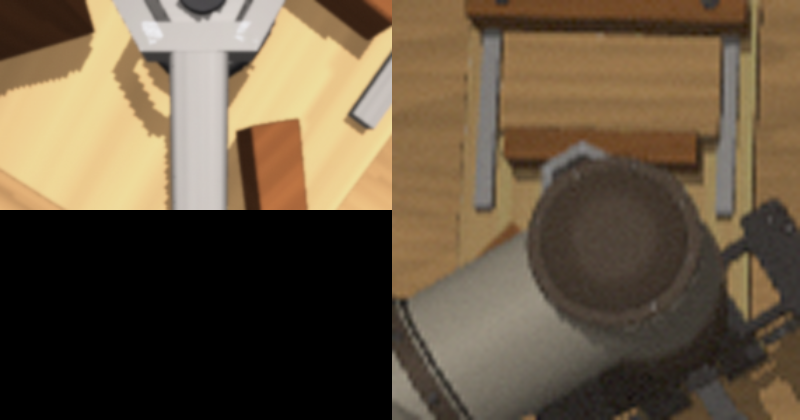

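Ring over the nut again, stud at crop (203,5) and handle col 200: aligned. Lower (and check numerically that the jaw moved).

```bash

python3 -m creep '[[[-1,0.0005,0,0.008,0],[-1,0.0005,0,0.018,0],[-1,0.0005,0,0.026,0],[-1,0.0005,0,0.034,0],[-1,0.0005,0,0.04,0],[-1,0.0005,0,0.044,0],[-1,0.0005,0,0.047,0],[-1,0.0005,0,0.047,0]]]'
python3 - <<'E'
from h import *
st()
a,b=np.load("pics/t5.npz")["image"],np.load("pics/t6.npz")["image"]
for i in (a,b): print(i[136:156,170:178,0].mean(1).round().astype(int))
E
```

```text
time_s: 12.65
position: [0.4985, 0.1363, 0.2334]
tool_rot: [-180.0, 0.1, 33.2]
force: [-2.5, -2.2, -1.2]
gripper_width: 0.0154
12.65 grasp [0.4985 0.1363 0.0699] rot [-1.800e+02  6.000e-02  3.316e+01] F [-2.5 -2.2 -1.2] T [-0.47  0.38  0.  ] w 0.0154
[136 138 144 148 146 139 110  93 106 105 105 105 108 113  93  61  60  81
  99 104]
[136 138 144 148 146 128 108 106 105 106 106 109 113  90  58  63  88 102
 108 135]
```

```bash

python3 -m creep '[[[-1,0.0003,-0.0078,0,3.5],[-1,0.001,-0.0157,0,7],[-1,0.0022,-0.0234,0,10.5],[-1,0.0038,-0.0311,0,14],[-1,0.006,-0.0386,0,17.5],[-1,0.0085,-0.0461,0,21],[-1,0.0117,-0.0534,0,24.5],[-1,0.015,-0.0603,0,28]]]'
python3 -m creep '[[[-1,0.0003,-0.0078,0,3.5],[-1,0.001,-0.0157,0,7],[-1,0.0022,-0.0234,0,10.5],[-1,0.0038,-0.0311,0,14],[-1,0.006,-0.0386,0,17.5],[-1,0.0085,-0.0461,0,21],[-1,0.0117,-0.0534,0,24.5],[-1,0.015,-0.0603,0,28]]]'
python3 - <<'E'
from h import *
st()
N=np.array([.6055,.2063]); y=-35
to([(*(N-.128*np.array([np.cos(np.radians(y)),np.sin(np.radians(y))])),.07,y)])
E
```

```text
time_s: 13.45
position: [0.4775, 0.1948, 0.2336]
tool_rot: [179.9, 0.1, 5.0]
force: [-3.2, -2.3, -0.9]
gripper_width: 0.0155
time_s: 14.25
position: [0.4872, 0.2567, 0.2336]
tool_rot: [179.9, 0.1, -23.0]
force: [-3.2, -0.6, -0.8]
gripper_width: 0.0155
14.25 grasp [0.4872 0.2567 0.0701] rot [ 1.7991e+02  7.0000e-02 -2.2990e+01] F [-3.2 -0.6 -0.8] T [-0.37  0.74  0.05] w 0.0155
[ 0.0034 -0.0265  0.0001] 12.0
```

```bash

python3 -m creep '[[[-1,0.0001,-0.0045,0,2],[-1,0.0003,-0.0089,0,4],[-1,0.0007,-0.0134,0,6],[-1,0.0012,-0.0178,0,8],[-1,0.0019,-0.0222,0,10],[-1,0.0028,-0.0266,0,12],[-1,0.0028,-0.0266,0,12],[-1,0.0028,-0.0266,0,12]]]'
python3 - <<'E'
from h import *
st()
c=vision.camera("top"); np.savez("pics/t7.npz",**c)
for f in "567": print(np.load(f"pics/t{f}.npz")["image"][120:156,170:178,0].mean(1).round().astype(int))
E
```

```text
time_s: 15.05
position: [0.5003, 0.2803, 0.2336]
tool_rot: [-180.0, 0.0, -34.8]
force: [-5.6, 1.8, -0.9]
gripper_width: 0.0157
15.05 grasp [0.5003 0.2803 0.0701] rot [-1.7999e+02  5.0000e-02 -3.4820e+01] F [-5.6  1.8 -0.9] T [ 0.43  1.35 -0.08] w 0.0157
[147 144 145 149 150 150 152 152 146 144 148 153 153 150 144 138 136 138
 144 148 146 139 110  93 106 105 105 105 108 113  93  61  60  81  99 104]
[146 143 144 148 150 149 151 150 146 144 148 153 153 150 144 138 136 138
 144 148 146 128 108 106 105 106 106 109 113  90  58  63  88 102 108 135]
[142 145 147 148 149 151 146 143 146 150 153 152 146 138 134 137 141 147
 147 131 113 106 106 105 105 108 113  96  64  59  77  97 104 108 136 152]
```

```bash

python3 -m creep '[[[-1,0,-0.0011,0,0.5],[-1,0,-0.0022,0,1],[-1,0.0001,-0.0034,0,1.5],[-1,0.0001,-0.0045,0,2],[-1,0.0001,-0.0056,0,2.5],[-1,0.0002,-0.0067,0,3],[-1,0.0002,-0.0067,0,3],[-1,0.0002,-0.0067,0,3]]]'
python3 -c "
from h import *
st()"
```

```text
time_s: 15.9
position: [0.5039, 0.2852, 0.2334]
tool_rot: [179.9, 0.1, -37.8]
force: [-5.5, 0.3, -0.5]
gripper_width: 0.0159
15.9 grasp [0.5039 0.2852 0.0699] rot [ 1.7989e+02  6.0000e-02 -3.7780e+01] F [-5.5  0.3 -0.5] T [0.11 1.56 0.14] w 0.0159
```

```bash

python3 -m creep '[[[-1,0,-0.0011,0,0.5],[-1,0,-0.0022,0,1],[-1,0.0001,-0.0034,0,1.5],[-1,0.0001,-0.0045,0,2],[-1,0.0001,-0.0045,0,2],[-1,0.0001,-0.0045,0,2],[-1,0.0001,-0.0045,0,2],[-1,0.0001,-0.0045,0,2]]]'
python3 - <<'E'
from h import *
st()
c=vision.camera("top"); np.savez("pics/t8.npz",**c)
for f in "78": print(np.load(f"pics/t{f}.npz")["image"][130:156,170:178,0].mean(1).round().astype(int))
E
```

```text
time_s: 16.7
position: [0.5063, 0.2881, 0.2331]
tool_rot: [179.7, 0.1, -39.7]
force: [-6.7, -1.4, -0.6]
gripper_width: 0.0157
16.7 grasp [0.5063 0.2881 0.0696] rot [ 1.7974e+02  6.0000e-02 -3.9740e+01] F [-6.7 -1.4 -0.6] T [-0.18  1.85  0.31] w 0.0157
[153 152 146 138 134 137 141 147 147 131 113 106 106 105 105 108 113  96
  64  59  77  97 104 108 136 152]
[153 151 145 138 135 136 140 147 146 130 112 106 106 105 104 107 112  94
  64  60  78  98 104 108 135 152]
```

Force rises (1.7→3.1→5.4 N tangential) while the jaw no longer moves: probably at the stop. Back off, lift, and inspect the nut.

```bash

python3 -m creep '[[[-1,0.0003,0.0089,0,-4],[-1,0.0012,0.0178,0,-8],[-1,0.0012,0.0178,-0.01,-8],[-1,0.0012,0.0178,-0.025,-8],[-1,0.0012,0.0178,-0.045,-8],[-1,0.0012,0.0178,-0.07,-8],[-1,0.0012,0.0178,-0.097,-8],[-1,0.0012,0.0178,-0.097,-8]]]'
python3 -c "
from h import *
st();to([(.5,.145,.166,0)])"
```

```text
time_s: 17.55
position: [0.4988, 0.2755, 0.336]
tool_rot: [-179.3, -0.3, -31.8]
force: [1.0, 1.3, -2.9]
gripper_width: 0.0157
17.55 grasp [0.4988 0.2755 0.1725] rot [-179.34   -0.27  -31.85] F [ 1.   1.3 -2.9] T [ 0.22 -0.03  0.04] w 0.0157
[0.0699 0.1102 0.0065] -31.8
```

```bash

python3 -m creep '[[[-1,0.012,0.02,0,-5],[-1,0.024,0.038,0,-10],[-1,0.036,0.057,0,-16],[-1,0.048,0.076,0,-22],[-1,0.06,0.095,0,-28],[-1,0.07,0.11,0.006,-31.8],[-1,0.07,0.11,0.006,-31.8],[-1,0.07,0.11,0.006,-31.8]]]'
python3 - <<'E'
from h import *
st()
c=vision.camera("wrist"); np.savez("pics/w9.npz",**c); d=vision.camera("top"); np.savez("pics/t9.npz",**d)
a=rect(c,.605,.2055,.069,s=6)
for k in range(0,420,30): a[::6,k]=(0,255,255);a[k,::6]=(0,255,255)
b=np.ascontiguousarray(cv2.resize(c["image"][:420,130:430],None,fx=1.2,fy=1)[:,:,::-1])
cv2.imwrite("pics/n9.png",np.hstack([a,b]))
E
```

```text
time_s: 18.35
position: [0.4988, 0.1439, 0.3243]
tool_rot: [180.0, -0.0, -0.2]
force: [-0.3, 0.7, -3.9]
gripper_width: 0.0157
18.35 grasp [0.4988 0.1439 0.1608] rot [ 1.8e+02 -1.0e-02 -1.7e-01] F [-0.3  0.7 -3.9] T [-0.04  0.06  0.03] w 0.0157
```

View pics/n9.png

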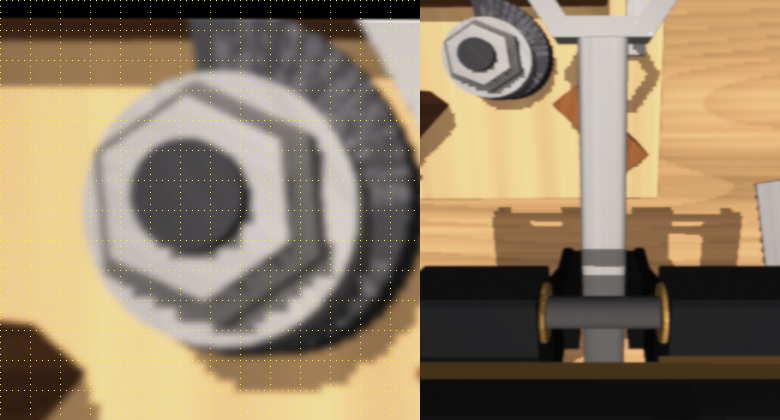

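The top-face vertices are at ≈5° mod 60, so a flat is at ≈155°, which is exactly the stop orientation (102° turned). The spanner is straight in the grip. Return it to the rest.

```bash
python3 -c "
from h import *
to([(.5586,-.1713,.165,-29.9)])"
python3 -m creep '[[[-1,0.01,0.03,-0.005,4],[-1,0.02,0.075,-0.005,9],[-1,0.03,0.12,-0.005,14],[-1,0.04,0.165,-0.005,19],[-1,0.05,0.21,-0.005,24],[-1,0.055,0.255,-0.005,28],[-1,0.06,0.295,-0.005,29.9],[-1,0.06,0.315,-0.005,29.9]]]'
python3 -m creep '[[[-1,0,0,0,0],[-1,0,0,0,0],[-1,0,0,0,0],[-1,0,0,0,0],[-1,0,0,0,0],[-1,0,0,0,0],[-1,0,0,0,0],[-1,0,0,0,0]]]'
python3 - <<'E'
from h import *
st();to([(.5586,-.1713,.067,-29.9),(.5586,-.1713,.0474,-29.9)])
E
```

```text
[ 0.0601  0.3159 -0.0038] 29.8
time_s: 19.25
position: [0.5592, -0.1732, 0.3294]
tool_rot: [180.0, -0.1, -30.1]
force: [0.1, 0.7, -3.3]
gripper_width: 0.0156
time_s: 20.05
position: [0.5583, -0.1708, 0.3297]
tool_rot: [-180.0, -0.0, -29.9]
force: [0.5, -1.1, -2.4]
gripper_width: 0.0158
20.05 grasp [ 0.5583 -0.1708  0.1662] rot [-1.800e+02 -1.000e-02 -2.993e+01] F [ 0.5 -1.1 -2.4] T [ 0.08  0.11 -0.03] w 0.0158
[0.0005 0.0003 0.0992] -0.0
[0.0005 0.0003 0.1188] -0.0
```

```bash

python3 -m creep '[[[-1,0.0005,0,0.03,0],[-1,0.0005,0,0.06,0],[-1,0.0005,0,0.09,0],[-1,0.0005,0,0.105,0],[-1,0.0005,0,0.112,0],[-1,0.0005,0,0.117,0],[-1,0.0005,0,0.1185,0],[-1,0.0005,0,0.1185,0]]]'
python3 -c "
from h import *
st()"
```

```text
time_s: 20.85
position: [0.5592, -0.1713, 0.2122]
tool_rot: [-179.9, -0.1, -29.9]
force: [-1.1, 1.6, -0.5]
gripper_width: 0.0156
20.85 grasp [ 0.5592 -0.1713  0.0487] rot [-1.7995e+02 -1.3000e-01 -2.9930e+01] F [-1.1  1.6 -0.5] T [-0.05  0.16 -0.05] w 0.0156
```

```bash

python3 -m creep '[[[-1,0,0,0.0008,0],[-1,0,0,0.0008,0],[0,0,0,0.0008,0],[0,0,0,0.0008,0],[0,0,0,0.0008,0],[0,0,0,0.0008,0],[0,0,0,0.0008,0],[0,0,0,0.0008,0]]]'
python3 -m creep '[[[0,0,0,0,0],[0,0,0,0,0],[0,0,0,-0.02,0],[0,0,0,-0.06,0],[0,0,0,-0.1,0],[0,0,0,-0.14,0],[0,-0.05,0,-0.16,0],[0,-0.1,0,-0.16,0]]]'
python3 -m creep '[[[0,-0.04,0,0,0],[0,-0.08,0,0,0],[0,-0.1,0,0,0],[0,-0.1,0,0,0],[0,-0.1,0,0,0],[0,-0.1,0,0,0],[0,-0.1,0,0,0],[0,-0.1,0,0,0]]]'
python3 - <<'E'
from h import *
st()
d=vision.camera("top"); np.savez("pics/t10.npz",**d); i=d["image"]
cv2.imwrite("pics/t10.png",np.hstack([cv2.resize(i[100:210,145:245],None,fx=4,fy=4,interpolation=2),cv2.resize(i[120:230,295:395],None,fx=4,fy=4,interpolation=2)])[:,:,::-1])
s=vision.camera("scene"); cv2.imwrite("pics/s10.png",s["image"][:,:,::-1])
E
```

```text
time_s: 21.65
position: [0.5588, -0.1712, 0.2102]
tool_rot: [180.0, 0.0, -29.9]
force: [0.6, -0.2, 0.9]
gripper_width: 0.0427
time_s: 22.45
position: [0.4756, -0.1229, 0.373]
tool_rot: [-179.8, -0.4, -30.0]
force: [0.1, 1.5, 0.4]
gripper_width: 0.0431
time_s: 23.25
position: [0.3892, -0.0734, 0.3699]
tool_rot: [180.0, 0.0, -30.0]
force: [0.5, -0.8, -0.6]
gripper_width: 0.0436
23.25 grasp [ 0.3892 -0.0734  0.2064] rot [ 1.7997e+02  3.0000e-02 -3.0000e+01] F [ 0.5 -0.8 -0.6] T [-0.02 -0.01  0.01] w 0.0436
```

View pics/t10.png

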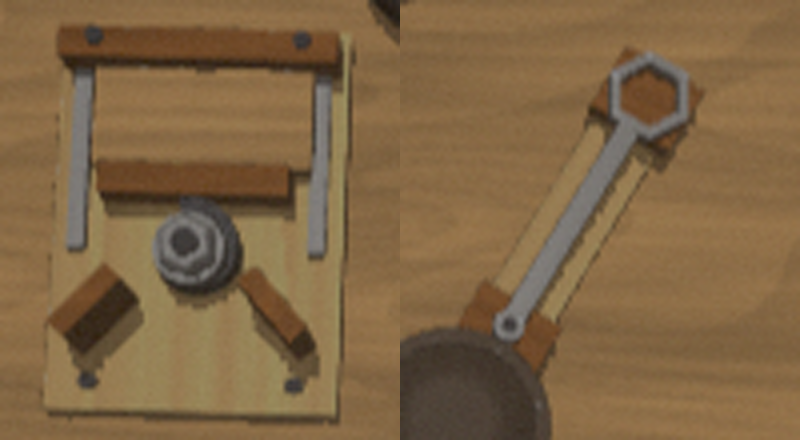

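The jaw is closed (back edge row 174→160) with the board at the fence. The spanner lies on both blocks, ring (650,95) and eye (509,325), where it started. Hand in.

```bash
python3 -c "
from station import close_job
print(close_job())"
```

```text
the job is handed in; nothing more can be done
None
```

I tightened the nut to its stop with the grey spanner, laid the spanner back on its rest and handed the job in at about 23 s. My first grasp closed on nothing because I lifted too early; the spanner stayed put and the second try held.

- **Turning:** two strokes with one lift-off and reseat turned the nut about 102° clockwise. The gripper touched only the spanner's handle.
- **Nut at its stop:** the wrist camera shows a flat at about 155°, which is the stop position. At the end of the second stroke the resistance rose from 1.7 to 5.4 N while the jaw stopped moving.
- **Jaw and board:** the top view shows the jaw moved by about the expected amount. The board looks tight against the fence, but only at top-camera resolution.
- **Spanner:** it lies flat across both blocks, within about 1 mm of where it started. The gripper is clear of everything.
- **Not checked:** the last scene picture was refused by the 12-picture limit, so I did not look at the other things on the bench at the end. The arm was not sent near them, apart from passing above.

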